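# Slide the order pad home into its corner stop

## Task

Push the order pad along the table into the metal corner stop, so that it lies square in the corner with one long side against the stop's long leg and one short side against its short leg. Only push it with the fingers: do not lift it off the table. Do not disturb the shaker, the dredge and the small tin standing round about, and finish clear of the pad.

Things in the scene. Friction and masses are not known exactly. Their poses are not given: they have to be found in the camera images.
- order_pad: loose notepad lying flat, blue cover, white sheets, 150x104x14 mm, about 0.25 kg, slides as one stiff slab. Origin: under its centre; x along the length, y across, z up. Its solid edges, those that touch, lie at x = -74 and 74, y = -51 and 47 mm, up to 11 mm high (the cover overhangs a little). Starts clear of the stop, within 0.4 rad of square, its -y long side facing the long leg
- corner_stop: fixed aluminium L-shaped stop: two upright flanges 22 mm high, 4 mm thick, foot strips only outside. Origin: inner corner, on the table. Long leg's inner face: plane x = 0, from the corner 230 mm toward -y. Short leg's inner face: plane y = 0, 110 mm toward -x. Pad belongs at x < 0, y < 0, whose other two sides are open. x points away from the robot (within 0.25 rad), y to its left, z up
- pad_home (a point): point on the table, in the stop's frame x = -51, y = -74 mm, axes like the stop's: where the pad's origin lies when it touches both legs with its x along the stop's y
- shaker: loose salt shaker, clear glass with grey metal cap, 44 mm diameter, 90 mm high, upright, outside the corner; leave it alone. Origin: centre of its underside, z up.
- dredge: loose pale metal dredge (big shaker with domed holed lid), 59 mm diameter, 97 mm high, upright, outside the corner; leave it alone. Origin: centre of its underside, z up.
- tin: loose small food tin with a picture of tomatoes, 57 mm diameter, 72 mm high, upright, outside the corner; leave it alone. Origin: centre of its underside, z up.
Mind the look-alikes: they are no part of the job. There is more than one size of the order_pad; the job needs the larger.

How it is judged:
At the end, for the whole second after the job is handed in: the pad lies flat and still in the corner: its origin within 6 mm of pad_home along each leg (long side at the long leg, short side at the short leg), square to the stop within 0.05 rad; the shaker, dredge and tin upright and within 15 mm of where they stood (x of order_pad in the frame of pad_home between -0.006 and 0.006 m and y of order_pad in the frame of pad_home between -0.006 and 0.006 m and angle between the x axis of order_pad and the y axis of corner_stop, either way round below 0.05 rad and height (world z) of order_pad below 0.004 m and angle between order_pad's own z axis and vertical below 0.04 rad and linear speed of order_pad below 0.01 m/s and distance of each of shaker, dredge, tin from where it was at the start of the episode below 0.015 m and angle between each of shaker, dredge, tin's own z axis and vertical below 0.1 rad); the robot touches nothing.
It fails at once if the pad is lifted off the table (underside centre more than 10 mm up) or tipped more than 0.25 rad (height (world z) of order_pad above 0.01 m or angle between order_pad's own z axis and vertical above 0.25 rad).
It fails at once if the shaker, dredge or tin is shifted more than 15 mm or tipped (distance of any of shaker, dredge, tin from where it was at the start of the episode above 0.015 m or angle between any of shaker, dredge, tin's own z axis and vertical above 0.3 rad).
It also fails if it takes over 45 s, if anything falls off the work surface, if the arm or the gripper's body presses on something with over 40 N, if the wrist force passes 120 N, or if a joint passes its speed limit or range.

## Robot

A 6-joint arm with a two-finger parallel gripper is mounted at the origin on a cart in front of the work surface, level with it; the furniture and walls round the work are solid. World frame = base frame: x ahead of the robot, y to its left, z up, the work surface at z = 0. Lengths are in m, angles in rad, forces in N, time in s.
With the tool pointing down it reaches from about 0.425 to 1.125 m from the base axis. Payload 14.9 kg.
Tool frame: the origin (TCP) lies midway between the tips of the shut fingers; the grasp point (between the pads) lies 19 mm behind it; z points along the fingers, y is the direction in which the jaws open and shut (so a half turn about z gives the same grasp; the last joint's range is limited). The gripper opens to 91 mm and grips with 3 to 60 N. Pads are 32 mm wide; open, the fingers measure 118 mm over their backs; the gripper's body (76 mm by 178 mm) begins 60 mm behind the grasp point.
Start: joints at [-1.235, 0.379, 1.734, -0, 1.028, -0.033], TCP at [0.252, -0.653, 0.214] pointing down, gripper open.
Joint ranges: [-2.77, 2.77], [-0.74, 2.19], [0, 2.66], [-1.06, 4.2], [0.31, 2.87], [-3.08, 3.08]. Speed limits (rad/s): [1.89, 1.89, 2.39, 3.14, 3.14, 3.14].

## Interface

Orientations are given as a unit quaternion [w, x, y, z].
In Python, from plant import robot gives the robot as it stands.
- The arm moves only by the shell command python3 -m inch 'ROWS' [FORCE]. ROWS is JSON, a list of rows, each a list of 7 numbers: the closure in counts, from 0 (fully open) to 255 (shut), then the shift along the tool's x, y, z in cm, then the turn, a rotation vector about the tool's x, y, z in rad. In form: [[gripper, dx, dy, dz, wx, wy, wz], ...]. A call has exactly 10 rows; each row shifts and turns the commanded pose from where the row before left it, along the tool's axes as they then stand; what a row does not reach is not made up. A row lasts 1/8 s, in which the tool goes at most 62.5 mm and 10.7 degrees, less where a joint would pass 70% of its speed; a pose out of reach is approached as far as the arm can. A call is refused whole if a number of a shift passes 6.25 or a number of a turn 0.188, either way. A call with a gripper value outside its range is refused whole. The fingers move at their own pace and stop on an object; FORCE is the grip in N (left out, the last holds). Time passes only in rows, so rows that do not move let the fingers close, or fill a call up. It gives the time, the measured TCP pose, the force and the opening at its end, in the units of the state.
- robot.observe(): the state, without advancing time (a new reading comes with each control period).
- robot.get_image(name): name is "side" or "top" or "wrist"; returns a dict with "frame" (400x640x3 uint8, blue, green, red), "fx", "fy", "cx", "cy" (pixels), "R" (3x3) and "t" (3): a world point X has camera coordinates R X + t; the wrist camera has in their place "tool_from_camera" (4x4, takes a point from camera to tool coordinates, whose origin is the TCP and whose axes are the flange's). Camera axes: x right, y down, z forward; pixel columns grow to the right and rows downward; lengths in m; the calibration is good to about 2 mm. A picture is of the moment at which its call begins: read the wrist's pose just before it. There is no depth.
- robot.sign_off(): hands the job in, once; it reports no verdict.
The state is a dict: "time_s": time; "joint_pos": joint angles; "joint_velocities": joint speeds; "joint_efforts": joint torques, N m; "tool_pos": TCP position; "tcp_rot": TCP orientation; "wrist_force": force on the tool from outside, world axes, zero at the start; "torque": the same for the moment, N m; "opening": finger opening in m.
Only numpy, scipy, OpenCV 4.12 (cv2) and the standard library are available. Lean on these libraries where they do the work, as an engineer would, in place of code of your own. Each camera call takes 0.05 s, during which the arm holds its last target. There are 200 camera calls.

## Working session

There is one attempt and no reset: what is moved stays moved. The work goes in short steps, Python scripts to look and compute and a shell command to move; the robot and the scene stay as the last step left them, time stands still between calls to the robot, and variables do not carry over. Pictures are saved under pics/ and viewed, on a budget of 10 in all, crops included, one or two more only if the job needs it, and the job is handed in when it is done.

```bash
mkdir -p pics
cat > h.py <<'E'
from plant import robot
import numpy as np, cv2, json
def snap(n,f):
    im=robot.get_image(n); cv2.imwrite(f'pics/{f}.png',im['frame'])
    np.savez(f'pics/{f}.npz',**{k:np.array(v) for k,v in im.items()})
def px2w(f,pts,z):
    d=np.load(f'pics/{f}.npz'); R,t=d['R'],d['t']; c=-R.T@t
    out=[]
    for u,v in pts:
        r=R.T@np.array([(u-d['cx'])/d['fx'],(v-d['cy'])/d['fy'],1]); out.append(c+r*(z-c[2])/r[2])
    return np.array(out)
def w2px(f,P):
    d=np.load(f'pics/{f}.npz'); q=np.asarray(P)@d['R'].T+d['t']
    return np.c_[q[:,0]/q[:,2]*d['fx']+d['cx'],q[:,1]/q[:,2]*d['fy']+d['cy']]
E
python3 - <<'E'
from h import *
snap('top','top0');snap('side','side0')
s=robot.observe();print(s)
a=cv2.imread('pics/top0.png');b=cv2.imread('pics/side0.png')
d=np.load('pics/top0.npz');print(d['R'],d['t'],d['fx'])
E
```

```text
{'time_s': 0.1, 'joint_pos': array([-1.23529296e+00,  3.79377915e-01,  1.73473221e+00, -2.50002162e-05,
        1.02849515e+00, -3.33138809e-02]), 'joint_velocities': array([-3.98630738e-04, -1.64871626e-04, -1.29286541e-03,  6.16650031e-05,
        1.61834792e-03, -6.13135001e-04]), 'joint_efforts': array([ 4.02557080e-04, -7.65036035e+01, -4.35293591e+01,  6.52355631e-02,
        3.98385851e-02, -1.56602198e-05]), 'tool_pos': array([ 0.25221916, -0.65259205,  0.21333374]), 'tcp_rot': array([-4.98928899e-04,  9.83043550e-01,  1.83371543e-01, -8.67912129e-05]), 'wrist_force': array([0.07733108, 0.26813625, 1.17158389]), 'torque': array([-0.02007048,  0.01451773,  0.02575842]), 'opening': 0.09092309669699358}
[[-0.00991299 -0.99967162  0.02363004]
 [-0.98134203  0.00518804 -0.19220015]
 [ 0.19201445 -0.02509443 -0.98107121]] [0.08481024 0.60828123 0.88024744] 437.74717272926637
```

View pics/top0.png

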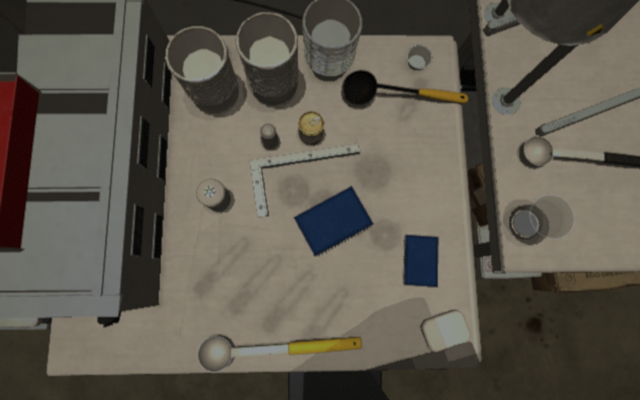

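View pics/side0.png

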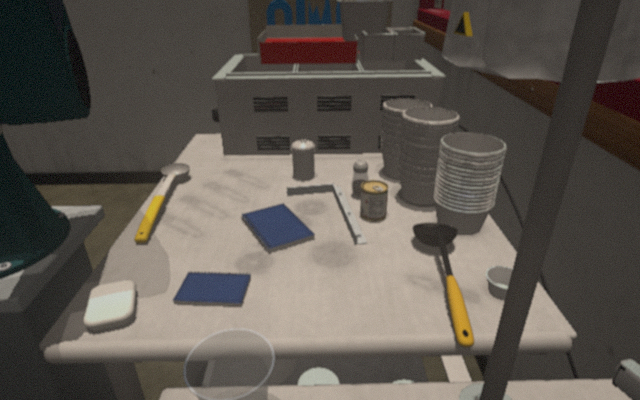

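The top view shows the stop with its inner corner near (263,168), its long leg running right to (358,150) and its short leg down to (263,215). The large pad is at about (333,221), and the small look-alike is at (421,261). I'll enlarge the work area to measure it.

Run:
```python
from h import *
a=cv2.imread('pics/top0.png')[135:265,225:385]
a=cv2.convertScaleAbs(a,alpha=1.6,beta=10)
cv2.imwrite('pics/c0.png',cv2.resize(a,None,fx=4.6,fy=4.6,interpolation=cv2.INTER_CUBIC))
```

```text
(no output)
```

View pics/c0.png

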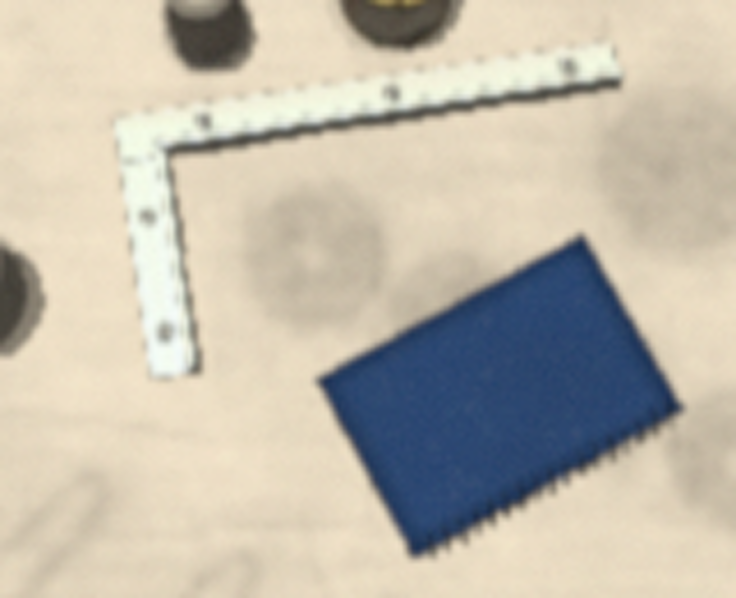

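```bash
cat > fit.py <<'E'
from h import *
def frame(o,th): return np.array([np.cos(th),np.sin(th)]),np.array([-np.sin(th),np.cos(th)])
C=lambda p:[(225+(u+.5)/4.6-.5,135+(v+.5)/4.6-.5) for u,v in p]
E
python3 - <<'E'
from fit import *
f='top0'
P=px2w(f,C([(318,380),(582,235),(682,408),(415,556)]),.014)[:,:2]
L=px2w(f,C([(168,154),(620,86)]),0.0)[:,:2]; S=px2w(f,C([(168,154),(198,372)]),0.0)[:,:2]
Lt=px2w(f,C([(166,147),(616,80)]),0.022)[:,:2]
print('pad',P,P.mean(0)); 
for i in range(4): print(np.linalg.norm(P[i]-P[i-1]))
print('L',L,S,'Lt',Lt)
for l in (L,Lt): d=l[0]-l[1]; print('len',np.linalg.norm(d),'theta',np.arctan2(-d[0],d[1]))
d=S[0]-S[1];print('S',np.linalg.norm(d),np.arctan2(d[1],d[0]))
dx=P[0]-P[1];dx2=P[3]-P[2];print('pad ang',[np.arctan2(-v[0],v[1]) for v in(dx,dx2)],[np.arctan2(v[1],v[0]) for v in (P[0]-P[3],P[1]-P[2])])
print(px2w(f,[(268,140),(311,133),(213,200)],.0))
E
```

```text
pad [[ 0.56546064  0.13261201]
 [ 0.63641152  0.00317115]
 [ 0.55065528 -0.04315961]
 [ 0.48082386  0.086528  ]] [0.55833783 0.04478788]
0.09636971304860366
0.1476108511124455
0.09747139313796212
0.14729325662441375
L [[ 0.68180817  0.20795317]
 [ 0.71639434 -0.0194465 ]] [[0.68180817 0.20795317]
 [0.57177821 0.1916861 ]] Lt [[ 0.6796491   0.20663638]
 [ 0.71301289 -0.01478092]]
len 0.23001481050997288 theta 0.15093745691996382
len 0.2239168660516506 theta 0.1495577122685675
S 0.11122593416890127 0.1467789517188404
pad ang [np.float64(0.5014091227717823), np.float64(0.4939391844346779)] [np.float64(0.498604198626575), np.float64(0.49533537179046055)]
[[0.74917593 0.19300322 0.        ]
 [0.76607376 0.09276821 0.        ]
 [0.60787774 0.31528856 0.        ]]
```

Fit: the stop's inner corner is at about (0.682, 0.208), turned 0.150 rad. The pad is 0.347 rad off square, at about (-0.145, -0.143) in the stop frame. I'll turn the tool to line up with the stop (tool x = stop x, tool y = -stop y) and go in behind the pad with the fingers open.

```bash
cat >> fit.py <<'E'
O=np.array([.682,.208]);TH=.150;EX,EY=frame(0,TH)
def pose():
    s=robot.observe();d=s['tool_pos'][:2]-O;q=s['tcp_rot'];
    print('t',round(s['time_s'],2),'xs',round(d@EX,4),'ys',round(d@EY,4),'z',round(s['tool_pos'][2],4),'yaw',round(2*np.arctan2(q[2],q[1]),4),'F',s['wrist_force'].round(1))
E
python3 -m inch '[[0,0,0,0,0,0,0.11],[0,0,0,0,0,0,0.109],[0,6,0,0,0,0,0],[0,6,0,0,0,0,0],[0,6,0,0,0,0,0],[0,6,0,0,0,0,0],[0,1.2,-6,0,0,0,0],[0,1.2,-6,0,0,0,0],[0,1.2,-6,0,0,0,0],[0,1.2,-6,0,0,0,0]]'
python3 -m inch '[[0,0,-6,0,0,0,0],[0,0,-6,0,0,0,0],[0,0,-6,0,0,0,0],[0,0,-6,0,0,0,0],[0,0,-6,0,0,0,0],[0,0,-6,0,0,0,0],[0,0,-5.2,0,0,0,0],[0,0,0,0,0,0,0],[0,0,0,0,0,0,0],[0,0,0,0,0,0,0]]'
python3 -c "from fit import *;pose()"
```

```text
time_s: 1.35
tool_pos: [0.501, -0.3706, 0.2136]
tcp_rot: [-0.0, 0.997, 0.075, -0.0]
wrist_force: [1.1, -0.2, 1.2]
opening: 0.0909
time_s: 2.6
tool_pos: [0.44, 0.0338, 0.2138]
tcp_rot: [0.0, 0.997, 0.074, -0.0]
wrist_force: [-0.0, 0.3, 0.4]
opening: 0.0914
t 2.6 xs -0.2653 ys -0.1361 z 0.2138 yaw 0.1484 F [-0.   0.3  0.4]
```

```bash
python3 -m inch '[[0,0,0,4,0,0,0],[0,0,0,4,0,0,0],[0,0,0,4,0,0,0],[0,0,0,4,0,0,0],[0,0,0,3,0,0,0],[0,0,0,1.3,0,0,0],[0,0,0,0.5,0,0,0],[0,0,0,0,0,0,0],[0,0,0,0,0,0,0],[0,0,0,0,0,0,0]]'
python3 -c "from fit import *;pose();snap('top','top1')
a=cv2.imread('pics/top1.png')[135:295,225:385];cv2.imwrite('pics/c1.png',cv2.resize(a,None,fx=3.7,fy=3.7,interpolation=2))"
```

```text
time_s: 3.85
tool_pos: [0.4403, 0.0348, 0.0066]
tcp_rot: [0.0, 0.997, 0.075, 0.001]
wrist_force: [0.5, 0.7, -0.4]
opening: 0.0913
t 3.85 xs -0.2649 ys -0.1352 z 0.0066 yaw 0.1499 F [ 0.5  0.7 -0.4]
```

View pics/c1.png

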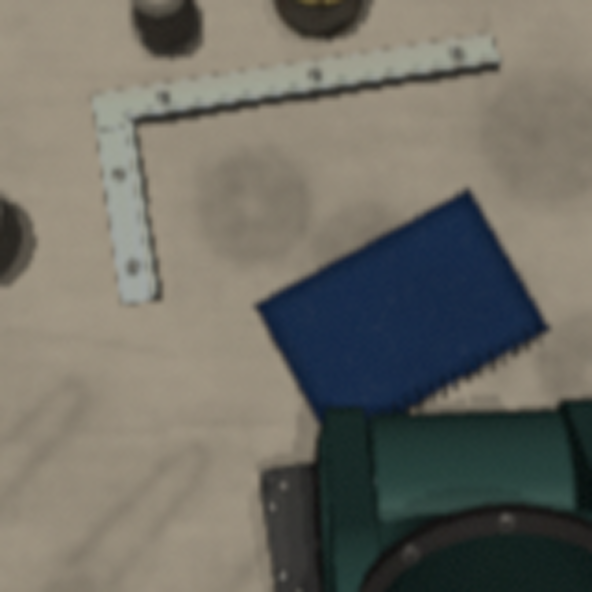

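The pad is unmoved and the tool sits clear behind it. Pushing toward the long leg.

```bash
python3 -m inch '[[0,1,0,0,0,0,0],[0,1,0,0,0,0,0],[0,0.8,0,0,0,0,0],[0,0.8,0,0,0,0,0],[0,0.8,0,0,0,0,0],[0,0.8,0,0,0,0,0],[0,0.8,0,0,0,0,0],[0,0.8,0,0,0,0,0],[0,0.8,0,0,0,0,0],[0,0.8,0,0,0,0,0]]'
python3 -m inch '[[0,0.8,0,0,0,0,0],[0,0.8,0,0,0,0,0],[0,0.8,0,0,0,0,0],[0,0.8,0,0,0,0,0],[0,0.8,0,0,0,0,0],[0,0.6,0,0,0,0,0],[0,0.4,0,0,0,0,0],[0,0.2,0,0,0,0,0],[0,0,0,0,0,0,0],[0,0,0,0,0,0,0]]'
python3 -c "from fit import *;pose();snap('top','top2');snap('side','side2')
a=cv2.imread('pics/top2.png')[115:245,225:385];b=cv2.imread('pics/side2.png')[150:280,220:380]
cv2.imwrite('pics/c2.png',cv2.resize(np.vstack([a,b]),None,fx=2.3*2/2,fy=2.3,interpolation=2))"
```

```text
time_s: 5.15
tool_pos: [0.5233, 0.0473, 0.0059]
tcp_rot: [0.0, 0.997, 0.075, -0.0]
wrist_force: [-2.0, -0.7, 0.3]
opening: 0.0915
time_s: 6.4
tool_pos: [0.5744, 0.0551, 0.006]
tcp_rot: [-0.0, 0.997, 0.075, 0.0]
wrist_force: [-0.4, -0.5, -0.5]
opening: 0.0909
t 6.4 xs -0.1293 ys -0.1351 z 0.006 yaw 0.1498 F [-0.4 -0.5 -0.5]
```

View pics/c2.png

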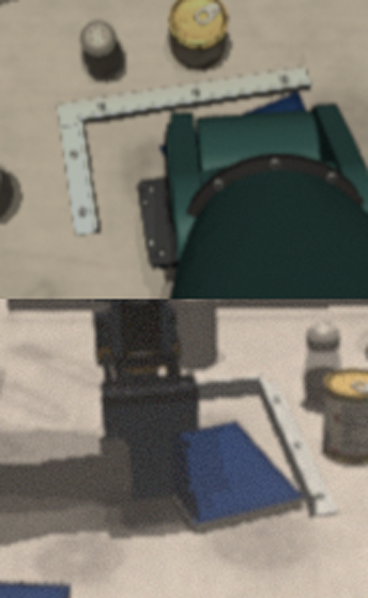

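```bash
python3 -c "
from fit import *
p=[(220+u/2.3,150+(v-299)/2.3) for u,v in [(235,423),(302,495),(197,523)]]
P=px2w('side2',p,.014)[:,:2]-O
print(np.c_[P@EX,P@EY])
p=[(220+u/2.3,150+(v-299)/2.3) for u,v in [(334,514),(264,384)]]
P=px2w('side2',p,.0)[:,:2]-O
print(np.c_[P@EX,P@EY])"
```

```text
[[-0.04002237 -0.08389238]
 [-0.00541226 -0.21890454]
 [-0.09854915 -0.24438472]]
[[ 0.01980564 -0.23140247]
 [ 0.00930944  0.02132224]]
```

The pad's corner is now at the leg (ys about -0.219), but it's still about 0.25 rad off. The left finger slipped past its rear-left corner. I'll back off, shut the fingers and push near that corner to rotate it flush.

```bash
python3 -m inch '[[0,-2,0,0,0,0,0],[0,-2,0,0,0,0,0],[255,-1,0,0,0,0,0],[255,0,-1,0,0,0,0],[255,0,0,0,0,0,0],[255,0,0,0,0,0,0],[255,0,0,0,0,0,0],[255,0,0,0,0,0,0],[255,0,0,0,0,0,0],[255,0,0,0,0,0,0]]' 10
python3 -m inch '[[255,1,0,0,0,0,0],[255,1,0,0,0,0,0],[255,0.8,0,0,0,0,0],[255,0.7,0,0,0,0,0],[255,0.6,0,0,0,0,0],[255,0.6,0,0,0,0,0],[255,0.6,0,0,0,0,0],[255,0.6,0,0,0,0,0],[255,0.3,0,0,0,0,0],[255,0,0,0,0,0,0]]'
python3 -c "from fit import *;pose();snap('top','top3');snap('side','side3')
a=cv2.imread('pics/top3.png')[115:245,225:385];b=cv2.imread('pics/side3.png')[150:280,220:380]
cv2.imwrite('pics/c3.png',cv2.resize(np.vstack([a,b]),None,fx=2.3*2/2,fy=2.3,interpolation=2))"
```

```text
time_s: 7.75
tool_pos: [0.5234, 0.0574, 0.0059]
tcp_rot: [-0.0, 0.997, 0.075, -0.0]
wrist_force: [0.1, -0.3, 0.8]
opening: 0.0143
time_s: 9.0
tool_pos: [0.5851, 0.0667, 0.006]
tcp_rot: [0.0, 0.997, 0.075, 0.0]
wrist_force: [-0.4, 0.4, 0.1]
opening: 0.0004
t 9.0 xs -0.1169 ys -0.1252 z 0.006 yaw 0.1498 F [-0.4  0.4  0.1]
```

View pics/c3.png

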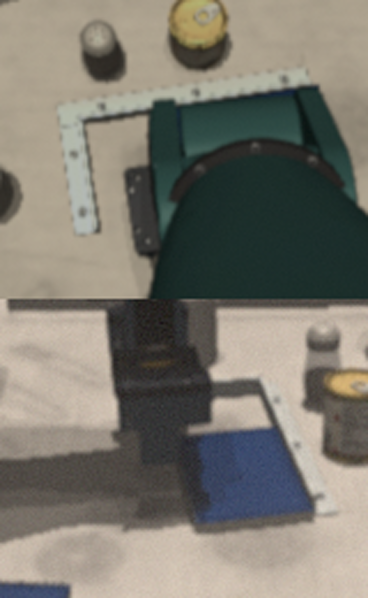

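```bash
python3 -m inch '[[255,0.2,0,0,0,0,0],[255,0.2,0,0,0,0,0],[255,0,0,0,0,0,0],[255,-3,0,0,0,0,0],[255,-3,0,0,0,0,0],[255,0,0,-5,0,0,0],[255,0,5,0,0,0,0],[255,0,5,0,0,0,0],[255,0,5,0,0,0,0],[255,0,0,0,0,0,0]]'
python3 -m inch '[[255,4,0,0,0,0,0],[255,4,0,0,0,0,0],[255,3.7,0,0,0,0,0],[255,0,0,0,0,0,0],[255,0,0,0,0,0,0],[255,0,0,0,0,0,0],[255,0,0,0,0,0,0],[255,0,0,0,0,0,0],[255,0,0,0,0,0,0],[255,0,0,0,0,0,0]]'
python3 -c "from fit import *;pose();snap('top','top4');snap('side','side4')
a=cv2.imread('pics/top4.png')[115:245,225:385];b=cv2.imread('pics/side4.png')[150:280,220:380]
cv2.imwrite('pics/c4.png',cv2.resize(np.vstack([a,b]),None,fx=2.3*2/2,fy=2.3,interpolation=2))"
```

```text
time_s: 10.35
tool_pos: [0.5525, -0.0927, 0.0563]
tcp_rot: [0.0, 0.997, 0.073, 0.001]
wrist_force: [-0.9, 0.3, 1.0]
opening: 0.0003
time_s: 11.6
tool_pos: [0.6673, -0.0725, 0.0559]
tcp_rot: [-0.0, 0.997, 0.075, -0.0]
wrist_force: [0.5, -0.3, 1.5]
opening: 0.0007
t 11.6 xs -0.0564 ys -0.2752 z 0.0559 yaw 0.1498 F [ 0.5 -0.3  1.5]
```

View pics/c4.png

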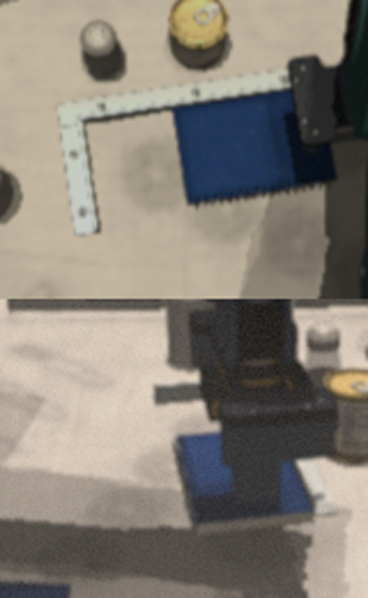

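```bash
python3 -c "
from fit import *
p=[(225+u/2.3,115+v/2.3) for u,v in [(176,110),(189,203),(335,180)]]
P=px2w('top4',p,.014)[:,:2]-O
print(np.c_[P@EX,P@EY])"
```

```text
[[-0.00580945 -0.09318766]
 [-0.10005983 -0.09144458]
 [-0.09965643 -0.23623979]]
```

The pad is square, with its left edge at ys about -0.092 and its right edge at about -0.238. I'll lower the tool beside it and push along the leg toward the short leg.

```bash
python3 -m inch '[[255,0,0,3,0,0,0],[255,0,0,2,0,0,0],[255,0,0,0,0,0,0],[255,0,-1,0,0,0,0],[255,0,-0.8,0,0,0,0],[255,0,-0.8,0,0,0,0],[255,0,-0.8,0,0,0,0],[255,0,-0.8,0,0,0,0],[255,0,-0.8,0,0,0,0],[255,0,-0.8,0,0,0,0]]'
python3 -m inch '[[255,0,-0.8,0,0,0,0],[255,0,-0.8,0,0,0,0],[255,0,-0.8,0,0,0,0],[255,0,-0.8,0,0,0,0],[255,0,-0.8,0,0,0,0],[255,0,-0.4,0,0,0,0],[255,0,-0.2,0,0,0,0],[255,0,-0.2,0,0,0,0],[255,0,0,0,0,0,0],[255,0,0,0,0,0,0]]'
python3 -c "from fit import *;pose();snap('top','top5');snap('side','side5')
a=cv2.imread('pics/top5.png')[115:245,225:385];b=cv2.imread('pics/side5.png')[150:280,220:380]
cv2.imwrite('pics/c5.png',cv2.resize(np.vstack([a,b]),None,fx=2.3*2/2,fy=2.3,interpolation=2))"
```

```text
time_s: 12.95
tool_pos: [0.659, -0.015, 0.0063]
tcp_rot: [0.0, 0.997, 0.075, 0.0]
wrist_force: [0.3, -5.3, 5.0]
opening: 0.0008
time_s: 14.2
tool_pos: [0.6517, 0.0324, 0.0062]
tcp_rot: [0.0, 0.997, 0.075, 0.0]
wrist_force: [-0.1, -3.9, 5.3]
opening: 0.0007
t 14.2 xs -0.0562 ys -0.1691 z 0.0062 yaw 0.1498 F [-0.1 -3.9  5.3]
```

View pics/c5.png

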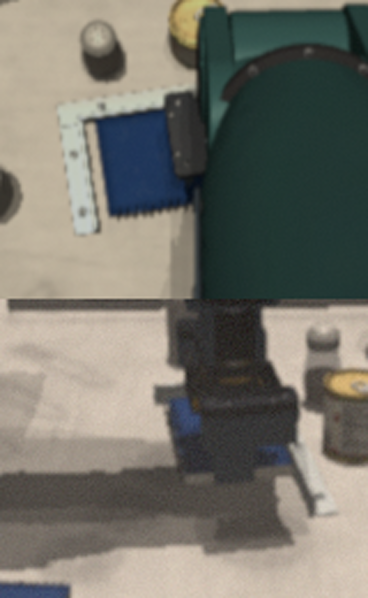

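```bash
python3 -c "
from fit import *
p=[(225+u/2.3,115+v/2.3) for u,v in [(97,121),(111,216)]]
P=px2w('top5',p,.014)[:,:2]-O
print(np.c_[P@EX,P@EY])
p=[(220+u/2.3,150+(v-299)/2.3) for u,v in [(291,461),(187,477)]]
P=px2w('side5',p,.014)[:,:2]-O
print(np.c_[P@EX,P@EY])"
```

```text
[[-0.00498453 -0.01459852]
 [-0.10096379 -0.01492781]]
[[-0.00242196 -0.16272741]
 [-0.09777333 -0.17313166]]
```

About 14 mm to go, judging by the left edge at -0.0148. I'll push on and watch the force.

```bash
python3 -m inch '[[255,0,-0.3,0,0,0,0],[255,0,-0.3,0,0,0,0],[255,0,-0.3,0,0,0,0],[255,0,-0.2,0,0,0,0],[255,0,-0.1,0,0,0,0],[255,0,0,0,0,0,0],[255,0,0,0,0,0,0],[255,0,0,0,0,0,0],[255,0,0,0,0,0,0],[255,0,0,0,0,0,0]]'
python3 -c "from fit import *;pose()"
python3 -m inch '[[255,0,-0.1,0,0,0,0],[255,0,-0.1,0,0,0,0],[255,0,0,0,0,0,0],[255,0,0,0,0,0,0],[255,0,0,0,0,0,0],[255,0,0,0,0,0,0],[255,0,0,0,0,0,0],[255,0,0,0,0,0,0],[255,0,0,0,0,0,0],[255,0,0,0,0,0,0]]'
python3 -c "from fit import *;pose()"
```

```text
time_s: 15.55
tool_pos: [0.6499, 0.0442, 0.0063]
tcp_rot: [0.0, 0.997, 0.075, 0.0]
wrist_force: [-0.8, -6.3, 6.3]
opening: 0.0007
t 15.55 xs -0.0562 ys -0.1572 z 0.0063 yaw 0.1498 F [-0.8 -6.3  6.3]
time_s: 16.8
tool_pos: [0.6498, 0.0448, 0.0063]
tcp_rot: [0.001, 0.997, 0.075, 0.0]
wrist_force: [1.2, -19.0, 5.9]
opening: 0.0005
t 16.8 xs -0.0562 ys -0.1565 z 0.0063 yaw 0.1503 F [  1.2 -19.    5.9]
```

The force rose to 19 N, so the pad is against the short leg. Now I'll withdraw, go round behind and look.

```bash
python3 -m inch '[[255,0,0.5,0,0,0,0],[255,0,2,0,0,0,0],[255,0,2,0,0,0,0],[255,0,0,-6,0,0,0],[255,-4,0,0,0,0,0],[255,-4,0,0,0,0,0],[255,-4,0,0,0,0,0],[255,-4,0,0,0,0,0],[255,-4,0,0,0,0,0],[255,0,0,0,0,0,0]]'
python3 -c "from fit import *;pose();snap('top','top6');snap('side','side6')
a=cv2.imread('pics/top6.png')[135:265,225:385]
a=cv2.convertScaleAbs(a,alpha=1.6,beta=10)
cv2.imwrite('pics/c6.png',cv2.resize(a,None,fx=4.6,fy=4.6,interpolation=2))"
```

```text
time_s: 18.05
tool_pos: [0.4559, -0.029, 0.0657]
tcp_rot: [-0.0, 0.997, 0.074, -0.001]
wrist_force: [1.4, -0.4, -0.1]
opening: 0.0005
t 18.05 xs -0.259 ys -0.2006 z 0.0657 yaw 0.1485 F [ 1.4 -0.4 -0.1]
```

View pics/c6.png

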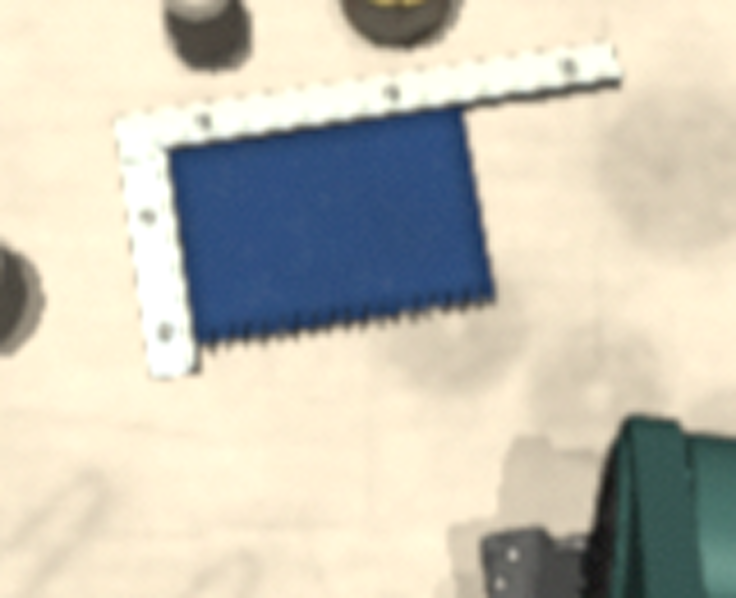

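The pad looks seated in the corner against both flanges, and the shaker, tin and dredge look unmoved. I'll check the numbers.

```bash
python3 -c "
from fit import *
P=px2w('top6',C([(171,149),(463,107),(493,294),(200,341)]),.014)[:,:2]-O
Q=np.c_[P@EX,P@EY];print(Q)
print(np.arctan2(Q[1]-Q[0],1)[0], (Q[0]-Q[1])[0]/(Q[1]-Q[0])[1],(Q[3]-Q[2])[0]/(Q[3]-Q[2])[1])
a=cv2.imread('pics/top0.png').astype(int);b=cv2.imread('pics/top6.png').astype(int)
for n,(u,v) in dict(sh=(268,135),tin=(311,125),dr=(211,194)).items(): print(n,abs(a-b)[v-22:v+22,u-18:u+18].mean())
"
```

```text
[[-0.00170836 -0.00274998]
 [-0.00253258 -0.14851427]
 [-0.09796459 -0.14762932]
 [-0.09878969 -0.00363418]]
-0.0008242218935600341 -0.005654485708041999 -0.00573000563762077
sh 13.070707070707071
tin 12.01388888888889
dr 12.72053872053872
```

Every edge is within about 3 mm of the target and the pad is square to 0.006 rad. For insurance I'll press gently from behind to seat the long side.

```bash
python3 -m inch '[[255,3,-4,0,0,0,0],[255,3,-4,0,0,0,0],[255,3,-4.5,0,0,0,0],[255,0,0,3,0,0,0],[255,0,0,3,0,0,0],[255,0,0,0,0,0,0],[255,1.5,0,0,0,0,0],[255,1,0,0,0,0,0],[255,0.5,0,0,0,0,0],[255,0,0,0,0,0,0]]'
python3 -c "from fit import *;pose()"
python3 -m inch '[[255,0.3,0,0,0,0,0],[255,0.2,0,0,0,0,0],[255,0.2,0,0,0,0,0],[255,0.2,0,0,0,0,0],[255,0.1,0,0,0,0,0],[255,0.1,0,0,0,0,0],[255,0,0,0,0,0,0],[255,0,0,0,0,0,0],[255,0,0,0,0,0,0],[255,0,0,0,0,0,0]]'
python3 -c "from fit import *;pose()"
```

```text
time_s: 19.4
tool_pos: [0.559, 0.1134, 0.0063]
tcp_rot: [-0.0, 0.997, 0.075, 0.0]
wrist_force: [-0.4, 0.3, -0.5]
opening: 0.0011
t 19.4 xs -0.1358 ys -0.0752 z 0.0063 yaw 0.1497 F [-0.4  0.3 -0.5]
time_s: 20.65
tool_pos: [0.5693, 0.1149, 0.0059]
tcp_rot: [-0.0, 0.997, 0.075, -0.0]
wrist_force: [0.4, -0.6, 0.3]
opening: 0.0007
t 20.65 xs -0.1254 ys -0.0752 z 0.0059 yaw 0.1498 F [ 0.4 -0.6  0.3]
```

```bash
python3 -m inch '[[255,0.3,0,0,0,0,0],[255,0.2,0,0,0,0,0],[255,0.2,0,0,0,0,0],[255,0.1,0,0,0,0,0],[255,0.1,0,0,0,0,0],[255,0.1,0,0,0,0,0],[255,0.1,0,0,0,0,0],[255,0,0,0,0,0,0],[255,0,0,0,0,0,0],[255,0,0,0,0,0,0]]'
python3 -c "from fit import *;pose()"
python3 -m inch '[[255,0.1,0,0,0,0,0],[255,0.1,0,0,0,0,0],[255,0,0,0,0,0,0],[255,0,0,0,0,0,0],[255,0,0,0,0,0,0],[255,0,0,0,0,0,0],[255,0,0,0,0,0,0],[255,0,0,0,0,0,0],[255,0,0,0,0,0,0],[255,0,0,0,0,0,0]]'
python3 -c "from fit import *;pose()"
```

```text
time_s: 21.9
tool_pos: [0.5787, 0.1164, 0.0057]
tcp_rot: [0.0, 0.997, 0.075, -0.002]
wrist_force: [-8.3, -1.1, 7.2]
opening: 0.0001
t 21.9 xs -0.1158 ys -0.0752 z 0.0057 yaw 0.1498 F [-8.3 -1.1  7.2]
time_s: 23.15
tool_pos: [0.5789, 0.1164, 0.0054]
tcp_rot: [0.0, 0.997, 0.075, -0.003]
wrist_force: [-17.9, -2.8, 14.3]
opening: 0.0006
t 23.15 xs -0.1156 ys -0.0751 z 0.0054 yaw 0.1499 F [-17.9  -2.8  14.3]
```

The contact is stiff, with 18 N and no motion, so the long side is seated. I'll withdraw straight back, then up, and make a last check.

```bash
python3 -m inch '[[255,-0.5,0,0,0,0,0],[255,-2,0,0,0,0,0],[255,-4,0,0,0,0,0],[255,-4,0,0,0,0,0],[255,0,0,-5,0,0,0],[255,0,5,-5,0,0,0],[255,0,5,0,0,0,0],[255,0,5,0,0,0,0],[255,0,0,0,0,0,0],[255,0,0,0,0,0,0]]'
python3 -c "
from fit import *;pose();snap('top','top7')
A=cv2.imread('pics/top0.png',0);I=cv2.imread('pics/top7.png');B=cv2.cvtColor(I,6)
for n,(u,v) in dict(sh=(268,135),tin=(311,125),dr=(211,194),stop=(330,155)).items():
    t=A[v-14:v+14,u-14:u+14];r=cv2.matchTemplate(B[v-24:v+24,u-24:u+24],t,cv2.TM_CCOEFF_NORMED);m=cv2.minMaxLoc(r);print(n,m[1],m[3],'still=(10,10)')
a=cv2.convertScaleAbs(I[135:265,225:385],alpha=1.6,beta=10)
cv2.imwrite('pics/c7.png',cv2.resize(a,None,fx=4.6,fy=4.6,interpolation=2))"
```

```text
time_s: 24.4
tool_pos: [0.4998, -0.0412, 0.1001]
tcp_rot: [-0.0, 0.997, 0.075, 0.0]
wrist_force: [-0.3, -0.0, -0.4]
opening: 0.0004
t 24.4 xs -0.2174 ys -0.2191 z 0.1001 yaw 0.1492 F [-0.3 -0.  -0.4]
sh 0.9945467710494995 (10, 10) still=(10,10)
tin 0.9996320605278015 (10, 10) still=(10,10)
dr 0.998639702796936 (10, 10) still=(10,10)
stop 0.7056946754455566 (20, 8) still=(10,10)
```

View pics/c7.png

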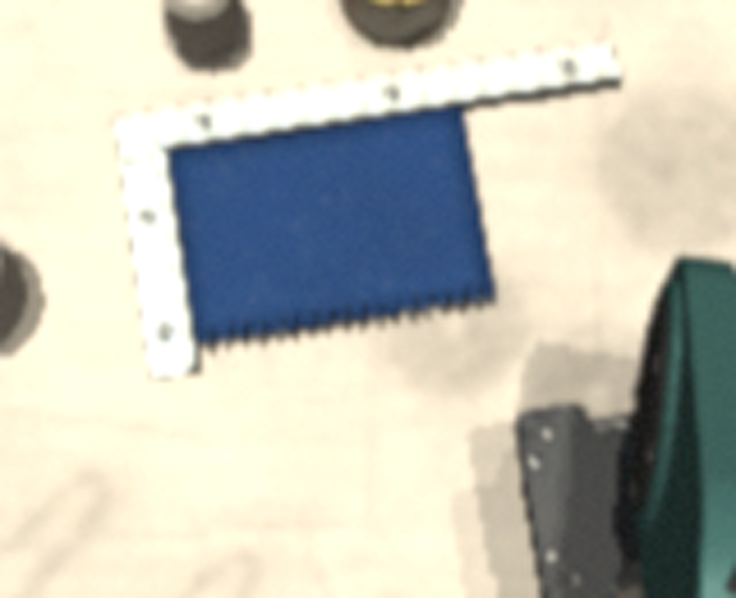

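The pad lies square in the corner, with corners at crop pixels (171,149), (463,107), (493,294) and (200,341). The arm is clear of it. Handing in.

```bash
python3 -c "from plant import robot;print(robot.sign_off())"
```

```text
the job is handed in; nothing more can be done
None
```

I pushed the larger order pad into the corner stop and handed the job in at about 24.5 s. The hand-in gives no verdict.

- **How it went:** The first push, with the fingers open, left the pad about 0.25 rad off square because the left finger slipped past its corner. I shut the fingers and pushed near that corner until the long side was flush. Then I slid the pad along the long leg to the short leg and pressed it from behind once more.
- **Seating:** Both presses ended in stiff contact: 19 N against the short leg and 18 N against the long leg.
- **Position:** Before the final press from behind, the camera put the pad's edges within about 3 mm of target and square to about 0.006 rad. I did not recompute this afterwards, but the last picture shows the pad in the same place.
- **Shaker, dredge and tin:** All three match their starting image positions with no shift.
- **Arm:** It ended clear of the pad, about 0.10 m above the table, with almost no wrist force.
- **Check that disagreed:** The same image comparison on the fixed stop gave a poor match (0.71). The pad now covers part of that image patch, so I took this as the cause.
- **Not explained:** During the presses the wrist also read 5–14 N upward. The pad showed no sign of lifting.

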